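Turn a shale flake over on the preparation board

ROBOT

A 6-joint arm with a two-finger parallel gripper is mounted at the origin on the work surface. World frame = base frame: x ahead of the robot, y to its left, z up, the work surface at z = 0. Lengths are in mm, angles in rad, forces in N, time in s.
With the tool pointing down it reaches from about 300 to 950 mm from the base axis. Payload 3.1 kg.
Tool frame: the origin (TCP) lies midway between the tips of the shut fingers; the grasp point (between the pads) lies 19 mm behind it (pinch_z is the distance from the TCP to the grasp point, in mm); z points along the fingers, y is the line along which they close (so a half turn about z gives the same grasp; the last joint's range is limited). The gripper opens to 85 mm and grips with 20 to 120 N. Pads are 22 mm wide; open, the fingers measure 114 mm over their backs; the gripper's body (76 mm by 85 mm) begins 54 mm behind the grasp point. The pads swing forward as they close: fully open they stand 13 mm farther back than shut.
Start: joints at [-1.321, 0.308, 1.634, -0, 1.2, -0.07], TCP at [196.459, -593.326, 231.272] pointing down, gripper open.
Joint ranges: [-3.06, 3.06], [-0.79, 1.96], [0.05, 2.63], [-1.19, 4.34], [0.05, 2.64], [-2.94, 2.94]. Speed limits (rad/s): [2.79, 2.79, 3.14, 3.14, 3.14, 3.14].

INTERFACE

Orientations are given as a 3x3 rotation matrix whose columns are the frame's x, y, z axes.
In Python, from rig import movep, move_l, set_joints, gripper_to, wait, solve_ik, grab_frame, camera_info, MotionError, sign_off, recognise, outline_of, current_time, current_joint_positions, current_joint_velocities, current_joint_torque, current_eef_pos, current_orientation, current_ft_force, current_torque, current_gripper_width, current_grasp_force, pinch_z gives the robot as it stands. Calls block until the motion is done:
- movep(position, orientation): joint-space move of the TCP to a pose.
- move_l(position, rate=150, orientation=None): straight line of the TCP; orientation=None keeps the orientation; rate is the mean speed in mm/s.
- set_joints(angles): joint-space move.
- gripper_to(opening, force=None): opening from 0.0 (shut) to 1.0 (fully open); force is the grip in N (None keeps the last); returns when the fingers have stopped.
- wait(seconds).
- solve_ik(position, orientation): joint angles nearest the present ones, or None.
- grab_frame(name): name is "side" or "top"; returns the picture (420x560x3 uint8, blue, green, red); there is no depth.
- camera_info(name): a dict with "K" (3x3 intrinsics, pixels), "eye" and "orientation" of the camera in the world. Camera axes: x right, y down, z forward; pixel columns grow to the right and rows downward; lengths in mm; the calibration is good to about 2 mm. A picture is of the moment at which its call begins. camera_info takes no time and is no camera call.
A pose or a line that the arm cannot do raises MotionError and nothing moves.
- sign_off(): hands the job in; it is judged then, once.
Trained networks look in the newest picture that a camera, given by its name, has taken for a name from the list of things; names that differ only in an ending like _2 or _b are one class to them, and where a whole thing is asked for, a point or a joint stands for the part that bears it (a point fixed in the world has none). Each returns a list of dicts, best first, with "conf" (0 to 1); they miss things now and then, are a little off and sometimes report something else, mostly with a low value. They report only what shows in the picture. A call takes as long as a camera call. They do not tell look-alikes from the thing itself.
- recognise(camera, target): "rect" ([left, top, width, height] in pixels, round what is visible of it).
- outline_of(camera, target): "mask" (420x560 bool, what is visible of it) and "rect" ([left, top, width, height] in pixels, round what is visible of it).
Readings, each from a call of its own:
- current_time(): time.
- current_joint_positions(): joint angles.
- current_joint_velocities(): joint speeds.
- current_joint_torque(): joint torques, N m.
- current_eef_pos(): TCP position.
- current_orientation(): TCP orientation.
- current_ft_force(): force on the tool from outside, world axes, zero at the start.
- current_torque(): the same for the moment, N m.
- current_gripper_width(): opening from 0.0 (shut) to 1.0 (fully open).
- current_grasp_force(): force on a finger pad.
Only numpy, scipy, OpenCV 4.12 (cv2) and the standard library are available. Lean on these libraries where they do the work, as an engineer would, in place of code of your own. Each camera call takes 0.05 s, during which the arm holds its last target. There are 200 camera calls.

TASK

One of the two shale flakes on the cork board lies with its fossil underneath. Take the cranked spatula from the wooden rest, slide its blade under an edge of that flake and tip the flake over with it, without touching the flake with the gripper or lifting it high, so that it lies flat on the board with its fossil up; leave the finished flake and the brush alone. Then lay the spatula back in the same notches of the rest, as it lay before.

Things in the scene. Friction and masses are not known exactly. Their poses are not given: they have to be found in the camera images.
- flake: flake to turn: grey shale, 68 (x) x 88 (y) x 8 mm, corners broken off, 0.11 kg; edges at x = +-34 mm straight. A coiled shell 34 mm across mid one face stands 5 mm proud. Starts fossil down, resting on the shell, its edges 5 mm clear of the board. Origin: centre of the shell's crown, on the board at the start, 13 mm above it once turned; z runs from fossil to blank back, up at the start
- done_flake: finished flake of the same shale and size (about 70 by 86 by 9 mm) that lies fossil up on the same board, to the left or right of the other; leave it alone. Origin: centre of its underside
- board: fixed preparation board, plywood faced with cork, 260 mm (x) by 340 mm (y) by 12 mm thick; origin at the centre of its underside on the table, its top 12 mm above
- lifter: cranked spatula lying level in the rest, 75 g. Wooden handle x = -64 to 42, 16 mm wide (y), z = 0 to 18 mm; its neck drops to a flat steel blade, x = 50 to 105, 32 mm wide, 2 mm thick (1.2 at its square end), underside at z = -26 mm. Origin: under the handle at the place to grip, between the rails; x towards the blade, z up. Balances about 15 mm ahead of the origin
- lifter_tip (a point): middle of the blade's front edge, on its underside: 105 mm ahead of and 26 mm below the spatula's origin
- rack: fixed wooden rest: two 8 mm rails along its y at x = -44 and 34 mm on an 8 mm base; each has notches at y = -38 and 38 mm, floor 32 mm above the table, 22 mm wide there and 34 mm at the mouth 44 mm above the table. One pair holds the spatula, the other the brush, either way round. Origin: on the table, midway between the notches; x towards the tools' heads
- brush: flat dusting brush with a wooden handle of the spatula's size (14 mm high) and a 34 mm wide bristle head, lying in the other notches of the rest; leave it alone. Origin: on the underside of its handle, x towards the bristles
There are look-alikes about, which are no part of the job. What is shaped like the lifter but red is not meant.

How it is judged (in metres and radians):
On the way, in this order (a step that is already met when the one before it is completed fails the run):
1. the spatula tips the flake up by an edge, well off its fossil (angle between flake's own z axis and vertical above 0.5 rad and contact force between lifter and flake above 0.03 N), for 0.04 s.
2. the flake lies over on the board, fossil up (angle between flake's own z axis and vertical above 3.02 rad and linear speed of flake below 0.02 m/s), for 0.2 s.
At the end, for the whole second after the job is handed in: Flake flat (within 0.12 rad) on the board, fossil up, its centre at least 15 mm inside the board's edges; spatula back in its own notches, level (0.1 rad) and down on their floors (4 mm), grip within 20 mm and blade's end within 30 mm of where they were; both at rest (angle between flake's own z axis and vertical above 3.02 rad and x of flake in the frame of board between -0.115 and 0.115 m and y of flake in the frame of board between -0.155 and 0.155 m and z of flake in the frame of board between 0.021 and 0.029 m and linear speed of each of flake, lifter below 0.01 m/s and distance of lifter from where it was at the start of the episode below 0.02 m and distance of lifter_tip from where it was at the start of the episode below 0.03 m and angle between lifter's own z axis and vertical below 0.1 rad and height (world z) of lifter below 0.036 m); the robot touches nothing.
It fails at once if the gripper or arm touches the flake (contact force between any of the fingers, the arm and flake above 0.3 N).
It fails at once if the flake is lifted off or thrown: its centre rises more than 70 mm above the board (height (world z) of flake above 0.082 m).
It fails at once if the finished flake is moved by more than 10 mm (distance of done_flake from where it was at the start of the episode above 0.01 m).
It fails at once if the brush is moved by more than 15 mm (distance of brush from where it was at the start of the episode above 0.015 m).
It also fails if it takes over 54 s, if anything falls off the work surface, if the arm or the gripper's body presses on something with over 40 N, if the wrist force passes 120 N, or if a joint passes its speed limit or range.

## Working session

There is one attempt and no reset: what is moved stays moved. The work goes in short steps, each a Python script; the robot and the scene stay as the last script left them, time stands still between calls to the robot, and variables do not carry over. Pictures are saved under pics/ and viewed, at most 10 in all, crops included, and the job is handed in when it is done.

```bash
mkdir -p pics; ls; python3 - <<'E'
from rig import *
import cv2,numpy as np
print(pinch_z if not callable(pinch_z) else pinch_z())
for c in("top","side"):
    im=grab_frame(c);cv2.imwrite(f"pics/{c}0.png",im)
    i=camera_info(c);print(c,np.round(np.array(i["K"]),1).tolist(),np.round(i["eye"],1),np.round(i["orientation"],3).tolist())
    for n in("flake","done_flake","board","lifter","rack","brush"):
        print(n,[(round(d["conf"],2),np.round(d["rect"]).tolist()) for d in recognise(c,n)])
print(current_time())
E
```

```text
pics
18.700000000000003
top [[403.4, 0.0, 278.2], [0.0, 403.4, 209.5], [0.0, 0.0, 1.0]] [ 443.6 -101.8  894.1] [[0.024, -0.996, 0.085], [-1.0, -0.025, -0.007], [0.009, -0.085, -0.996]]
flake [(0.76, [182.0, 156.0, 43.0, 39.0])]
done_flake [(0.57, [107.0, 148.0, 46.0, 40.0])]
board []
lifter [(0.94, [403.0, 172.0, 19.0, 75.0]), (0.65, [385.0, 275.0, 55.0, 65.0])]
rack [(0.57, [350.0, 187.0, 84.0, 60.0]), (0.45, [84.0, 99.0, 164.0, 132.0])]
brush [(0.72, [370.0, 160.0, 22.0, 81.0])]
side [[411.8, 0.0, 280.9], [0.0, 411.8, 210.7], [0.0, 0.0, 1.0]] [ 450.  -893.   654.7] [[0.999, -0.003, 0.034], [-0.029, -0.601, 0.799], [0.018, -0.799, -0.601]]
flake [(0.73, [303.0, 176.0, 31.0, 22.0])]
done_flake [(0.58, [302.0, 152.0, 26.0, 18.0])]
board [(0.78, [278.0, 147.0, 97.0, 67.0])]
lifter [(0.97, [265.0, 307.0, 92.0, 33.0]), (0.88, [154.0, 300.0, 81.0, 54.0])]
rack [(0.89, [269.0, 267.0, 58.0, 81.0])]
brush [(0.58, [274.0, 274.0, 77.0, 25.0])]
0.7
```

```bash
python3 - <<'E'
import cv2
a=cv2.imread("pics/top0.png")
l=cv2.resize(a[90:240,75:255],None,fx=4.4,fy=4,interpolation=cv2.INTER_CUBIC)
cv2.imwrite("pics/t_l.png",cv2.resize(a[90:240,75:255],(720,600),interpolation=cv2.INTER_CUBIC))
cv2.imwrite("pics/t_r.png",cv2.resize(a[140:350,330:450],(343,600),interpolation=cv2.INTER_CUBIC))
E
```

```text
(no output)
```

View pics/t_l.png

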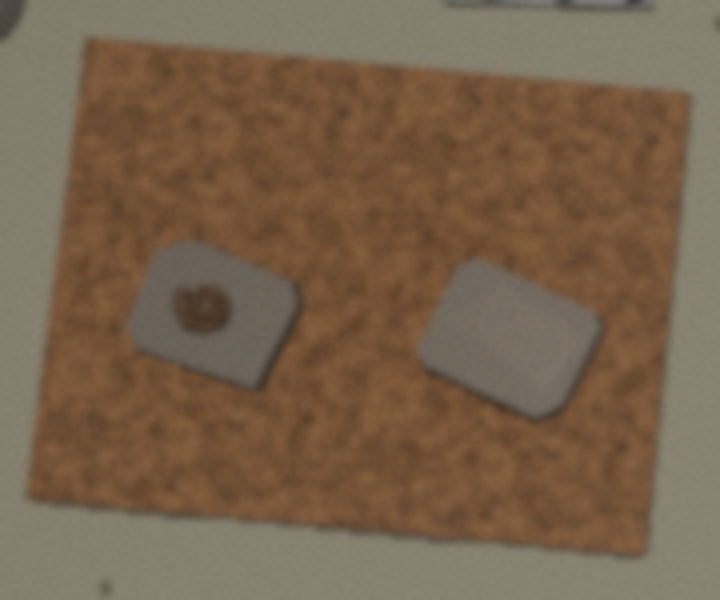

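View pics/t_r.png

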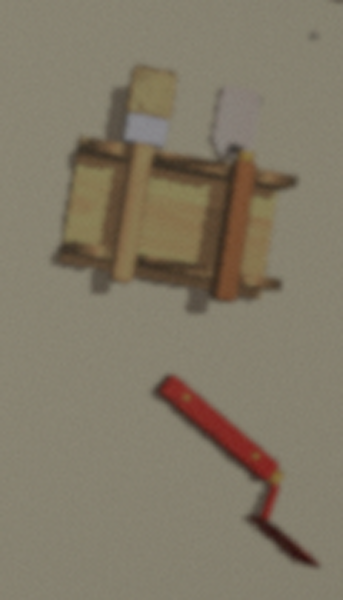

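View pics/side0.png

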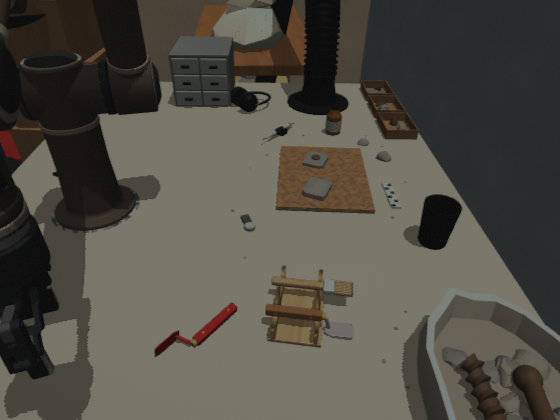

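Top crop: the finished flake (spiral visible) is on the left at px ~(126,167). The flake to turn (blank back) is at ~(202,174), with its long edges running down to the right. The spatula is the orange handle at ~(412,215), blade pointing up (+x). The brush is to its left and the red look-alike is below.

```bash
cat > h.py <<'E'
from rig import *
import cv2,numpy as np
def ray(c,uv,z):
    i=camera_info(c);K=np.array(i["K"]);R=np.array(i["orientation"]);e=np.array(i["eye"])
    uv=np.atleast_2d(uv).astype(float)
    d=(R@np.linalg.inv(K)@np.c_[uv,np.ones(len(uv))].T).T
    return (e+d*((z-e[2])/d[:,2])[:,None])[:,:2]
def world_rect(c,mask,z):
    cs,_=cv2.findContours(mask.astype(np.uint8),cv2.RETR_EXTERNAL,cv2.CHAIN_APPROX_NONE)
    p=max(cs,key=cv2.contourArea)[:,0,:]
    w=ray(c,p,z).astype(np.float32)
    (cx,cy),(a,b),_=r=cv2.minAreaRect(w)
    q=cv2.boxPoints(r);e=[q[1]-q[0],q[2]-q[1]];l=max(e,key=np.linalg.norm)
    return np.round([cx,cy],1),np.round(sorted((a,b)),1),round(float(np.degrees(np.arctan(l[1]/l[0]))),1),w
def best(c,n,**k):
    r=outline_of(c,n);return r[0] if r else None
E
python3 - <<'E'
from h import *
for c in("top","side"):
    im=grab_frame(c)
    for n,z in(("flake",23),("done_flake",21),("board",12),("lifter",50),("brush",46),("rack",44)):
        for r in outline_of(c,n)[:2]:
            print(c,n,round(r["conf"],2),np.round(r["rect"]).tolist(),*world_rect(c,r["mask"],z)[:3])
            if n=="lifter":
                hsv=cv2.cvtColor(im,cv2.COLOR_BGR2HSV)
                m=r["mask"]
                h=m&(hsv[...,1]>110)
                print("  handle",world_rect(c,h,50)[:3], "blade",world_rect(c,m&(hsv[...,1]<70),10)[:3])
E
```

```text
top flake 0.58 [180.0, 155.0, 49.0, 39.0] [590.1  58. ] [68.1 88.6] 66.2
top done_flake 0.94 [107.0, 148.0, 44.0, 42.0] [600.5 221.3] [68.6 88.1] 67.2
top board 0.65 [84.0, 98.0, 164.0, 130.0] [616.3 143.1] [263.9 341.2] 86.2
top lifter 0.78 [406.0, 168.0, 16.0, 76.0] [ 528.2 -389.6] [ 29.2 157.8] -2.8
  handle (array([ 503.5, -389.2]), array([ 19.6, 109.3]), -9.1) blade (array([ 585.3, -405.7]), array([29.8, 58.8]), -5.8)
top lifter 0.69 [386.0, 274.0, 52.0, 64.0] [ 329.9 -396.2] [ 40.9 165.6] 36.3
  handle (array([ 330.7, -395.7]), array([ 36.4, 164.1]), 37.1) blade (array([ 274.9, -440.8]), array([ 2.2, 24.1]), 54.5)
top brush 0.67 [370.0, 160.0, 20.0, 83.0] [ 541.1 -317.8] [ 34.2 160. ] -10.9
top rack 0.83 [349.0, 189.0, 90.0, 54.0] [ 507.6 -352.6] [59. 97.] -8.5
side flake 0.77 [306.0, 175.0, 26.0, 22.0] [589.   54.5] [ 70.4 100.3] 67.9
side done_flake 0.66 [301.0, 152.0, 27.0, 16.0] [600.  213.6] [67.8 92.4] 68.2
side board 0.59 [275.0, 146.0, 99.0, 68.0] [613.7 134.1] [260.6 354.3] 86.3
side lifter 0.69 [153.0, 303.0, 84.0, 52.0] [ 330.5 -439.6] [ 47.9 164.1] 33.9
  handle (array([ 332. , -439.2]), array([ 46.3, 161.6]), 34.9) blade (array([ 249.2, -453.9]), array([ 0. , 10.4]), -77.9)
side lifter 0.57 [266.0, 308.0, 88.0, 33.0] [ 526.6 -412. ] [ 48.1 167.1] -23.6
  handle (array([ 501.8, -401.2]), array([ 28.6, 109.9]), -7.9) blade (array([ 581.9, -408. ]), array([40.7, 63.9]), -24.2)
side brush 0.81 [270.0, 275.0, 81.0, 20.0] [ 537.9 -325.7] [ 41.8 164. ] -11.9
side rack 0.92 [270.0, 268.0, 53.0, 78.0] [ 497.7 -436.9] [53.4 92.8] -8.3
```

```bash
cat >> h.py <<'E'
def Rh(deg,s=1):
    a=np.radians(deg);x=s*np.array([np.cos(a),np.sin(a),0]);z=np.array([0,0,-1.])
    return np.c_[x,np.cross(z,x),z]
G=np.array([514,-392,22.3]);YAW=-9.2
E
python3 - <<'E'
from h import *
print(np.round(current_orientation(),2).tolist())
for s in(1,-1):
    for p,a in((G+[0,0,120],YAW),([590-130,90+20,100],-23.8)):
        q=solve_ik(list(p),Rh(a,s));print(s,None if q is None else np.round(q,2))
E
```

```text
[[0.95, 0.31, 0.0], [0.31, -0.95, 0.0], [0.0, -0.0, -1.0]]
1 [-0.72  0.44  1.65 -0.    1.06  1.01]
1 [ 0.14  0.2   2.08 -0.    0.86  2.13]
-1 [-0.72  0.44  1.65 -0.    1.06 -2.13]
-1 [ 0.14  0.2   2.08 -0.    0.86 -1.01]
```

```bash
python3 - <<'E'
from h import *
R=Rh(YAW)
gripper_to(0.6)
movep(list(G+[0,0,110]),R)
move_l(list(G),150)
print(current_ft_force())
gripper_to(0.0,60)
print(current_gripper_width(),current_grasp_force(),current_ft_force(),current_eef_pos())
im=grab_frame("side");cv2.imwrite("pics/g.png",cv2.resize(im[230:370,200:400],(800,560)))
move_l(list(G+[0,0,100]),120)
print(current_time(),current_ft_force())
im=grab_frame("top")
for c in("top","side"):
    im=grab_frame(c);cv2.imwrite(f"pics/l_{c}.png",im)
    for r in outline_of(c,"lifter")[:3]: print(c,r["conf"],r["rect"])
a=cv2.imread("pics/l_side.png")[200:400,200:440];b=cv2.imread("pics/g.png")
cv2.imwrite("pics/both.png",np.vstack([cv2.resize(b,(420,294)),cv2.resize(a,(420,300))[:300]]))
E
```

```text
[ 0.17395655 -0.15395805 -0.04373166]
0.1712773915779971 59.11479592323303 [-0.30552114  0.09804889  4.79997996] [ 514.95367526 -392.79262664   23.78194645]
5.6083 [-0.19610242 -0.54324738 -0.77342591]
top 0.97 [418.3, 159.2, 18.8, 87.6]
top 0.79 [386.9, 273.3, 38.7, 35.6]
side 0.95 [264.9, 266.4, 96.6, 34.7]
side 0.72 [153.8, 299.8, 84.1, 54.8]
```

View pics/both.png

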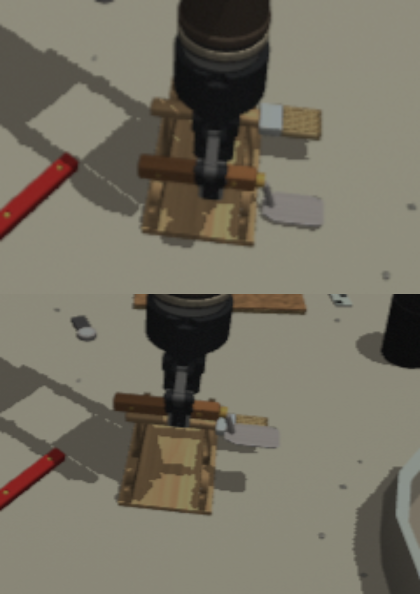

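Both views show the spatula gripped mid-handle and lifted level, with the brush still in its notches. Next I measure where the blade tip sits in the tool frame.

```bash
python3 - <<'E'
from h import *
print(current_eef_pos(),np.round(current_orientation(),3).tolist())
p=np.array(current_eef_pos());a=np.radians(YAW);h=np.array([np.cos(a),np.sin(a)]);n=np.array([-h[1],h[0]])
for c in("top","side"):
    grab_frame(c)
    for r in outline_of(c,"lifter")[:1]:
        w=world_rect(c,r["mask"],p[2]-16)[3]-p[:2]
        s=w@h;t=w@n
        f=s>s.max()-25
        print(c,r["conf"],"front",s.max(),np.sort(s)[-6:],"lat",t[f].min(),t[f].max())
        f2=(s>55)&(s<70);print(t[f2].min(),t[f2].max())
        w=world_rect(c,r["mask"],p[2]+17)[3]-p[:2]; print("rear",(w@h).min())
E
```

```text
[ 513.51739811 -391.59297652  121.26627914] [[0.987, -0.16, -0.001], [-0.16, -0.987, 0.001], [-0.002, -0.001, -1.0]]
top 0.74 front -125.53365941784166 [-128.61987421 -128.50307958 -127.0770722  -126.24689784 -125.89029857
 -125.53365942] lat 1.2475777961487418 52.384860062514335Traceback (most recent call last):
  File "<stdin>", line 11, in <module>
    return umr_minimum(a, axis, None, out, keepdims, initial, where)
ValueError: zero-size array to reduction operation minimum which has no identity
```

```bash
cat >> h.py <<'E'
def tipmeas(yaw):
    p=np.array(current_eef_pos());a=np.radians(yaw);h=np.array([np.cos(a),np.sin(a)]);n=np.array([-h[1],h[0]])
    for c in("top","side"):
        grab_frame(c)
        for r in outline_of(c,"lifter"):
            w=world_rect(c,r["mask"],p[2]-16)[3]-p[:2];s=w@h;t=w@n
            if s.max()<60: continue
            f=(s>s.max()-40)&(s<s.max()-5)
            w2=(world_rect(c,r["mask"],p[2]+17)[3]-p[:2])@h
            print(c,round(r["conf"],2),"front",np.round(np.sort(s)[-5:],1),"lat",t[f].min(),t[f].max(),"rear",w2.min())
E
python3 - <<'E'
from h import *
tipmeas(YAW)
E
```

```text
top 0.68 front [100.1 100.3 100.5 100.8 101.2] lat -16.365793072092714 15.869740922603864 rear 28.126892823392815
side 0.72 front [ 99.3 100.8 100.8 100.9 100.9] lat -19.967984301125714 16.55305603062544 rear 10.039029637687904
```

```bash
cat >> h.py <<'E'
FY=-23.8;FC=np.array([590,57.5]);TL=102.5
def tip(s,z,rate=60,fc=FC,fy=FY,orient=True):
    "tip (underside) to s along heading from flake centre, height z; tool down"
    a=np.radians(fy);h=np.array([np.cos(a),np.sin(a)])
    xy=fc+(s-TL)*h
    move_l([xy[0],xy[1],z+17.8+1],rate,Rh(fy))
def pos():
    a=np.radians(FY);h=np.array([np.cos(a),np.sin(a)]);p=np.array(current_eef_pos())
    return np.round([(p[:2]-FC)@h+TL,(p[:2]-FC)@[-h[1],h[0]],p[2]-17.8],1),np.round(current_ft_force(),2)
E
python3 - <<'E'
from h import *
a=np.radians(FY);h=np.array([np.cos(a),np.sin(a)])
xy=FC+(-65-TL)*h
movep([xy[0],xy[1],120],Rh(FY))
tip(-65,30,100);print(pos());tipmeas(FY)
for c in("top","side"):
    for r in outline_of(c,"flake")[:1]: print(c,r["conf"],world_rect(c,r["mask"],23)[:3])
tip(-65,13.5,40);print(pos())
tip(-42,13.5,40);print(pos())
print(current_time())
a=grab_frame("top")[120:240,130:290];b=grab_frame("side")[130:250,220:380]
cv2.imwrite("pics/ins.png",np.vstack([cv2.resize(x,(400,300),interpolation=2) for x in(a,b)]))
E
```

```text
(array([-64.5,   0.2,  31.3]), array([-0.47,  0.51, -0.55]))
top 0.56 front [100.2 100.3 101.  101.2 101.3] lat -16.95550391791046 14.857996820023097 rear 12.69424291678908
side 0.88 front [159.7 160.3 160.5 161.  161.6] lat -580.2743935063584 -468.4974006288533 rear 89.40423870188881
side 0.83 front [ 98.4  98.7  99.1  99.8 100.6] lat -19.998584655881707 14.269615934926412 rear 1.1922786775764376
top 0.82 (array([590.1,  58.6]), array([67.2, 87.2]), 65.6)
(array([-65.3,  -0.2,  14.1]), array([ 0.32, -0.02, -0.27]))
(array([-42.1,  -0.2,  14.4]), array([-0.85, -0.12,  0.17]))
10.4917
```

View pics/ins.png

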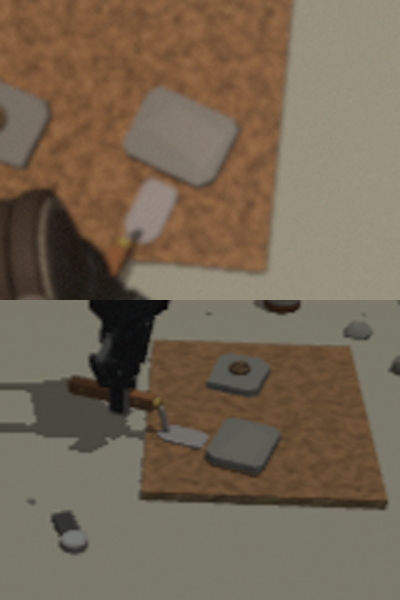

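The views show the blade flat on the cork and square to the long near edge, about 8 mm short of it. Now I insert it.

```bash
python3 - <<'E'
from h import *
for s in(-36,-30,-25,-20):
    tip(s,12.9,30);print(pos())
grab_frame("top")
for r in outline_of("top","flake")[:1]: print(r["conf"],world_rect("top",r["mask"],23)[:3])
for z in (15,18,22): tip(-20,z,30);print(pos())
print(current_time())
a=grab_frame("top");
for r in outline_of("top","flake")[:1]: print(r["conf"],world_rect("top",r["mask"],23)[:3])
a=a[120:240,130:290];b=grab_frame("side")[130:250,220:380]
cv2.imwrite("pics/lift.png",np.vstack([cv2.resize(x,(400,300),interpolation=2) for x in(a,b)]))
E
```

```text
(array([-35.7,   0.1,  14. ]), array([-0.36,  0.36, -1.07]))
(array([-29.7,   0.1,  14. ]), array([-0.57,  0.07, -0.89]))
(array([-24.7,   0. ,  14. ]), array([ 0.  , -0.06, -1.55]))
(array([-19.7,   0.1,  14. ]), array([-0.16,  0.02, -0.63]))
0.58 (array([590. ,  57.2]), array([67.2, 86.3]), 66.2)
(array([-20.1,   0. ,  16.1]), array([ 0.09, -0.05, -1.42]))
(array([-19.9,   0.1,  19.2]), array([ 0.37,  0.55, -1.79]))
(array([-19.8,   0.1,  23.3]), array([-0.21,  0.33, -1.45]))
12.8083
0.67 (array([593. ,  58.6]), array([68.5, 89.9]), 64.8)
```

View pics/lift.png

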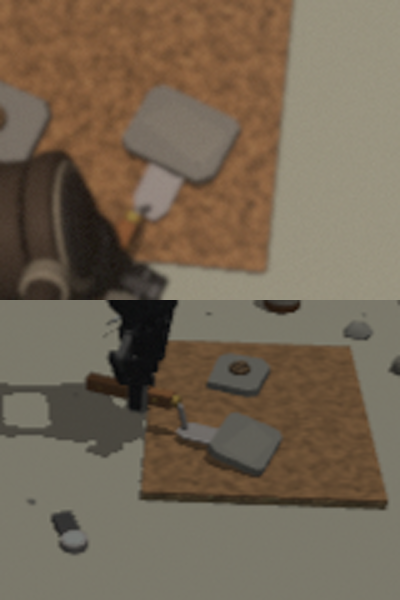

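The blade is under the near edge and the flake is tilting up about its far edge. Next I follow the arc.

```bash
cat >> h.py <<'E'
def arc(t,rate=40,r=54,piv=34):
    t=np.radians(t);tip(piv-r*np.cos(t),12+r*np.sin(t)-2,rate)
E
python3 - <<'E'
from h import *
for t in range(18,61,6): arc(t);print(t,*pos())
print(current_time())
a=grab_frame("top");
a=a[120:240,130:290];b=grab_frame("side")[130:250,220:380]
cv2.imwrite("pics/lift2.png",np.vstack([cv2.resize(x,(400,300),interpolation=2) for x in(a,b)]))
E
```

```text
18 [-16.9   0.2  28. ] [ 0.77  0.38 -1.26]
24 [-14.9   0.2  33.4] [-0.24  0.52 -1.03]
30 [-12.3   0.2  38.4] [ 0.31  0.32 -1.17]
36 [-9.2  0.2 43.1] [ 0.23 -0.6  -1.78]
42 [-5.6  0.2 47.5] [ 0.48  0.98 -0.8 ]
48 [-1.6  0.2 51.5] [ 0.82  0.31 -1.31]
54 [ 2.8  0.2 55. ] [-0.09  0.54 -0.62]
60 [ 7.5  0.2 58.1] [ 0.42  0.31 -1.18]
15.2833
```

View pics/lift2.png

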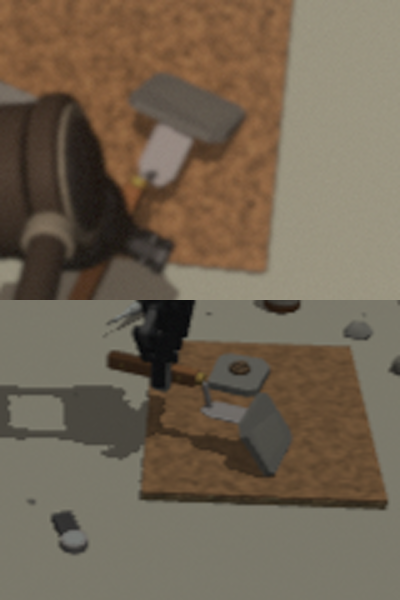

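The flake stands at about 60° on its far edge with the blade behind it. I continue past vertical.

```bash
python3 - <<'E'
from h import *
for t in range(66,91,6): arc(t,40);print(t,*pos())
for s in range(38,67,4): tip(s,60-(s-34)*.15,25);print(s,*pos())
wait(0.5);print(current_time())
a=grab_frame("top");
for r in outline_of("top","flake"): print(r["conf"],world_rect("top",r["mask"],20)[:3])
a=a[80:240,80:290];b=grab_frame("side")[130:250,220:380]
cv2.imwrite("pics/over.png",np.vstack([cv2.resize(x,(400,300),interpolation=2) for x in(a,b)]))
E
```

```text
66 [12.6  0.2 60.6] [ 0.06  0.48 -0.24]
72 [17.9  0.1 62.6] [-0.75  0.25 -0.62]
78 [23.3  0.1 64. ] [-0.99  0.47 -0.13]
84 [28.8  0.1 64.9] [-0.67  0.   -0.96]
90 [34.4  0.1 65.1] [-0.18  0.48 -1.75]
38 [37.9 -0.1 60.1] [ 0.22  0.14 -0.41]
42 [42.3  0.1 59.9] [ 0.72  0.62 -1.42]
46 [46.2  0.  59.2] [ 0.36 -0.07 -0.56]
50 [50.2  0.  58.6] [ 0.04  0.43 -0.4 ]
54 [54.2  0.  58. ] [-0.19 -0.3  -1.29]
58 [58.2  0.  57.4] [ 0.03  0.28 -1.3 ]
62 [62.2 -0.  56.8] [ 0.11 -0.87 -1.01]
66 [66.2  0.  56.2] [-0.9  -0.46 -1.25]
19.8917
0.9 (array([670.5,  26.2]), array([67.1, 88.9]), 66.9)
0.23 (array([ 505.4, -384. ]), array([ 99.2, 111. ]), 80.4)
```

View pics/over.png

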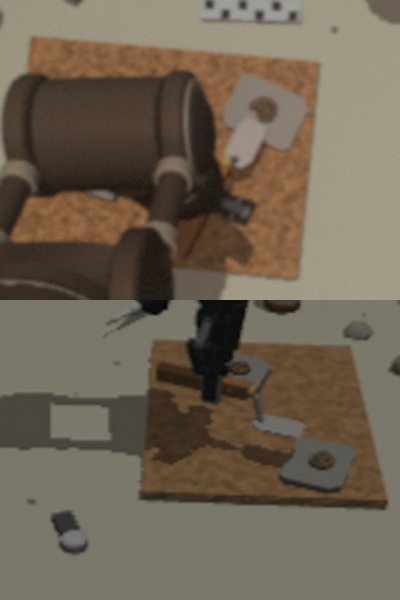

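The flake lies flat with its fossil up, at (670, 26), and the blade is clear above it. Now I return the spatula.

```bash
python3 - <<'E'
from h import *
p=np.array(current_eef_pos());move_l([p[0],p[1],p[2]+50],120)
T=np.array([514.9,-392.8,24.2]);R=Rh(YAW)
movep(list(T+[0,0,100]),R)
move_l(list(T+[0,0,35]),100);wait(.2)
e=T+[0,0,35]-np.array(current_eef_pos());print("err",e)
tipmeas(YAW)
move_l(list(T+e+[0,0,4]),60);print(current_eef_pos(),current_ft_force())
move_l(list(T+e),20);print(current_eef_pos(),current_ft_force(),current_time())
b=grab_frame("side")[230:370,200:400]
cv2.imwrite("pics/back.png",cv2.resize(b,(700,490)))
E
```

```text
err [-0.64136841  0.60519849 -1.09160297]
top 0.86 front [ 99.8 100.  100.2 100.4 100.6] lat -15.86018871742758 15.733533518120039 rear 27.91006961203926
side 0.71 front [97.8 97.8 97.9 97.9 97.9] lat -19.503369501249118 14.396693513805735 rear 9.244307674669653
[ 514.1853261  -392.13932132   26.74354873] [-0.005027    0.76982011  0.03574394]
[ 514.9708668  -392.79091369   23.83130248] [-0.33672849 -0.91243832  1.93265111] 24.55
```

View pics/back.png

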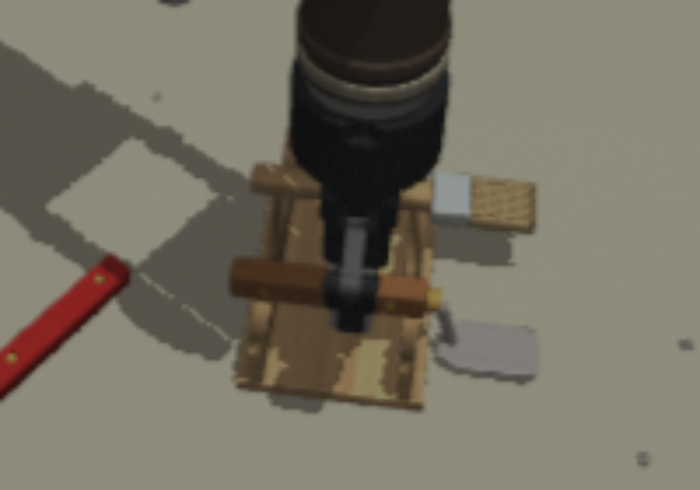

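The spatula rests in its notches with light contact (1.9 N) at its original height. I release it, retreat and check.

```bash
python3 - <<'E'
from h import *
gripper_to(0.6);wait(.2)
p=np.array(current_eef_pos());move_l([p[0],p[1],p[2]+110],80)
q=list(current_joint_positions());q[0]-=.6;set_joints(q);wait(.3)
im=grab_frame("top");hsv=cv2.cvtColor(im,cv2.COLOR_BGR2HSV)
for n,z in(("lifter",50),("brush",46),("flake",20),("done_flake",21)):
    for r in outline_of("top",n)[:2]:
        print(n,round(r["conf"],2),np.round(r["rect"]),*world_rect("top",r["mask"],z)[:3])
        if n=="lifter":print("  handle",world_rect("top",r["mask"]&(hsv[...,1]>110),50)[:3])
print(current_time())
a=cv2.imread("pics/top0.png")[140:350,330:450];b=im[140:350,330:450]
cv2.imwrite("pics/fin.png",cv2.resize(np.hstack([a,b]),(686,600)))
E
```

```text
lifter 0.93 [387. 274.  53.  63.] [ 329.2 -395.8] [ 37.2 169.5] 39.1
  handle (array([ 330.7, -395.8]), array([ 35.8, 163.8]), 38.4)
lifter 0.68 [409. 168.  14.  79.] [ 527.4 -387.5] [ 33.4 159.3] -3.2
  handle (array([ 503.7, -388. ]), array([ 20.9, 109.2]), -10.5)
brush 0.59 [369. 158.  23.  82.] [ 541.  -317.3] [ 36.3 162.8] -10.5
brush 0.31 [350. 188.  85.  60.] [ 507.7 -350.3] [58.  96.3] -9.0
flake 0.71 [198. 122.  43.  38.] [670.5  25.7] [69.1 87.6] 67.8
done_flake 0.8 [107. 148.  46.  44.] [601.9 220.6] [65.8 86.7] 70.9
28.7417
```

View pics/fin.png

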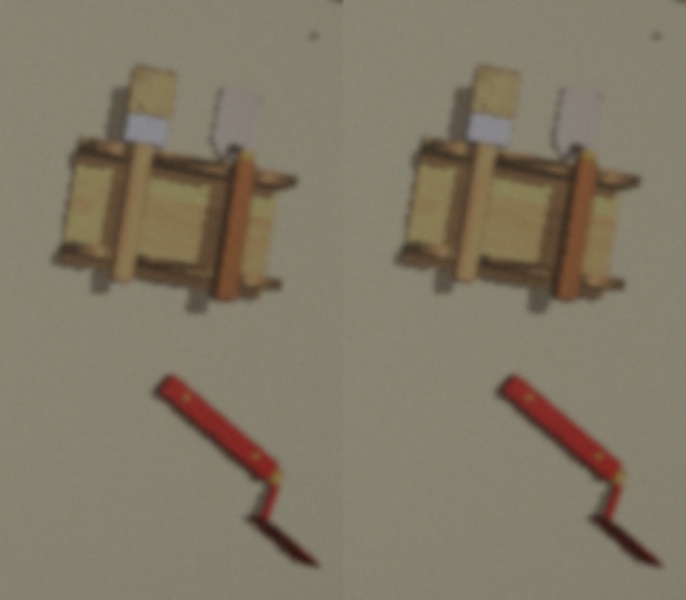

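The before and after views match: the spatula and brush lie as they did at the start. Handing in.

```bash
python3 -c "
from rig import *
print(sign_off())"
```

```text
the job is handed in; nothing more can be done
None
```

The flake now lies flat on the board with its fossil up, the spatula is back in its original notches, the finished flake and brush show no measurable shift in the camera images, and I handed the job in after about 29 s of the 54 s allowed; no verdict came back.

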